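Clamp the honey jar, crack its lid, release the clamp

ROBOT

A 7-joint arm with a two-finger parallel gripper is mounted at the origin on the work surface. World frame = base frame: x ahead of the robot, y to its left, z up, the work surface at z = 0. Lengths are in m, angles in rad, forces in N, time in s.
With the tool pointing down it reaches from about 0.425 to 0.95 m from the base axis. Payload 4.7 kg.
Tool frame: the origin (TCP) lies on the centre line of the jaws, within the pads' length; the fingertips stand robot.nose_length ahead of it and the grasp point (between the pads) lies 8 mm behind it (robot.nose_length is the distance from the TCP to the fingertips, in m); z points along the fingers, y is the line along which they close (so a half turn about z gives the same grasp; the last joint's range is limited). The gripper opens to 85 mm and grips with 20 to 120 N. Pads are 22 mm wide; open, the fingers measure 114 mm over their backs; the gripper's body (76 mm by 85 mm) begins 54 mm behind the grasp point. The pads swing forward as they close: fully open they stand 13 mm farther back than shut.
Start: joints at [-1.139, 0.469, -0.049, 1.532, 0.024, 1.141, -0.082], TCP at [0.3, 0.605, 0.242] pointing down, gripper open.
Joint ranges: [-2.59, 2.59], [-0.33, 1.99], [-1.39, 1.29], [0.1, 2.45], [-1.04, 4.18], [0.21, 1.99], [-2.66, 2.66]. Speed limits (rad/s): [2.57, 2.57, 3.14, 3.14, 3.14, 3.14, 3.14].

INTERFACE

Orientations are given as [roll, pitch, yaw] about the fixed x, y, z axes, in that order (R = Rz(yaw) Ry(pitch) Rx(roll)).
In Python, from plant import robot gives the robot as it stands. Calls block until the motion is done:
- robot.goto(position, orientation): joint-space move of the TCP to a pose.
- robot.move_straight(position, vel=0.15, attitude=None, contact_N=None): straight line of the TCP; attitude=None keeps the orientation; vel is the mean speed in m/s. With contact_N (N) it stops when the force on the tool has changed by that much, and returns True; else False.
- robot.move_joints(angles): joint-space move.
- robot.grip(opening, strength=None): opening from 0.0 (shut) to 1.0 (fully open); strength is the grip in N (None keeps the last); returns when the fingers have stopped.
- robot.sleep(seconds).
- robot.inverse_kinematics(position, orientation): joint angles nearest the present ones, or None.
- robot.sense(): the state.
- robot.grab_frame(name): name is "scene" or "side" or "wrist"; returns a dict with "image" (384x512x3 uint8, red, green, blue), "range_z" (384x512 float32, m along the optical axis (not along the pixel's ray), 0 where there is no reading), "fx", "fy", "cx", "cy" (pixels), "R" (3x3) and "t" (3): a world point X has camera coordinates R X + t. Camera axes: x right, y down, z forward; pixel columns grow to the right and rows downward; lengths in m; the calibration is good to about 2 mm. A picture is of the moment at which its call begins.
A pose or a line that the arm cannot do raises robot.IKError and nothing moves.
- robot.close_job(): hands the job in; it is judged then, once.
The state is a dict: "t": time; "joint_pos": joint angles; "joint_velocities": joint speeds; "effort": joint torques, N m; "tcp_pos": TCP position; "tcp_rot": TCP orientation; "wrist_force": force on the tool from outside, world axes, zero at the start; "torque": the same for the moment, N m; "opening": opening from 0.0 (shut) to 1.0 (fully open); "gripper_force": force on a finger pad.
Only numpy, scipy, OpenCV 4.12 (cv2) and the standard library are available. Lean on these libraries where they do the work, as an engineer would, in place of code of your own. Each camera call takes 0.05 s, during which the arm holds its last target. There are 200 camera calls.

TASK

The lid of the honey jar is stuck: squeeze the handles of the jar clamp together until it snaps over centre and locks on the jar, and with the jar held that way turn the lid about a quarter turn anticlockwise to loosen it. Then pull the yellow release lever to spring the clamp and swing the red handle fully open again, leaving the jar standing upright in its place. Use no more force than the work needs, and leave the other things on the counter alone.

Things in the scene. Friction and masses are not known exactly. Their poses are not given: they have to be found in the camera images.
- clamp: Jar clamp fixed to the counter: squeeze-action locking clamp lying flat on a steel foot 100 x 225 x 6 mm that ends at y -74 mm. Origin at counter level on the plunger's line; +y runs along the plunger to the fixed rubber-lined vee (y 90 to 150 mm, 70 mm high), the handles point to -y. Guide block at y 23 mm, 57 mm high; upright lever pivot at x 0, y -60 mm, 61 mm high. Its handles bend when squeezed above 50 N per finger
- fixed_grip (a point): squeezing point of the black rubber fixed handle, on its middle line at clamp x 12, y -135 mm, 45 mm above the counter. The handle is a straight bar 12 mm thick (x), 20 mm high, from y -62 to -176 mm; bare counter below it, its lower edge 35 mm up
- lever_grip (a point): squeezing point of the red moving handle, on its middle line 75 mm from the pivot, 45 mm above the counter. The grip is 12 mm thick, 20 mm high, 82 mm long, on the -x side of the black handle. Over both handles the outside width here is about 67 mm open, 36 mm locked (then it stands beside fixed_grip, 24 mm from it). Its axes turn with the handle and equal the clamp's when locked
- lever (a joint): angle of the red handle, rad: 0 open, grows as it is squeezed to the black one, dead centre 0.36, stop 0.41 = locked. The jaw meets the loose jar at an unknown angle below 0.15, pushes it into the vee, then stiffens: 10 to 17 N at the grip (the brass adjusting screw is set differently each time), most near 0.2, nothing at 0.36; it then snaps to 0.41 and holds. Sprung, it jumps back below 0.15 and stays where it is left
- release_tab (a point): middle of the release lever's yellow tab, 45 mm above the counter: flat, 9 mm thick, 34 mm long, 24 mm high, continuing the red handle past its tail, 158 mm from the lever pivot; free counter on both sides. Moved to the clamp's -x side (away from the black handle) it rocks up to 0.55 rad on a pin 50 mm nearer the pivot, springs the lock (2 to 10 N), then draws the red handle open; it springs back when let go
- clamp_seat (a point): on the steel foot, 6 mm above the counter: where the centre of the jar's bottom comes to rest when the jar is pressed into the vee
- jar: glass honey jar, 62 mm across, straight, 94 mm high without lid, 0.3 to 0.65 kg, standing loose on the clamp's foot up to 5 mm short of the vee, between it and the jaw (a 40 x 40 mm rubber pad on the plunger, top 65 mm above the counter). Origin: centre of its bottom. Unclamped it just spins with its lid
- lid_top (a point): centre of the top of the white ribbed metal lid, 112.5 mm above the jar's bottom. The lid is 66 mm across, 18 mm high and overhangs the glass by 2 mm all round. It dents when gripped above 50 N per finger; a grip of 25 to 40 N turns it
- lid (a joint): turn of the lid on the jar, rad: 0 shut tight, grows anticlockwise seen from above; needs about 0.35 N m throughout; a quarter turn is 1.57. It stays on the jar
- bowl: bystander: glass mixing bowl, 210 mm across, 90 mm high, origin under its centre
- plate: bystander: blue melamine plate, 230 mm across, 20 mm high, with a spoon on it, origin under its centre
- whisk: bystander: whisk with green silicone handle, 270 mm long, 52 mm high, lying on the counter, origin under its neck
- canister: bystander: closed aluminium canister with lever-clamp lid, 105 mm across, 150 mm high, origin under its centre
- spices: bystander: small amber spice jar with black cap, 48 mm across, 85 mm high, origin under its centre
- mill: bystander: dark wooden pepper mill, 54 mm across, 140 mm high, origin under its centre
Not all that is in view belongs to the job. Of the things like the jar, leave any that is pink or purple; of the rest the smaller one is meant.

How it is judged:
On the way, in this order (a step that is already met when the one before it is completed fails the run):
1. the handles are squeezed over centre and the clamp is locked on the seated jar (value of joint lever above 0.385 rad and horizontal distance between jar and clamp_seat below 0.004 m and value of joint lid below 0.3 rad), for 0.3 s.
2. the lid is turned about a quarter turn loose while the clamp stays locked (value of joint lid above 1.15 rad and value of joint lever above 0.385 rad), for 0.2 s.
At the end, for the whole second after the job is handed in: the red handle is back open (lever below 0.07 rad), the lid stands 1.15 to 2.4 rad loose, and the jar stands at rest and upright (within 0.06 rad) in the clamp within 15 mm of its seat (value of joint lever below 0.07 rad and value of joint lid between 1.15 and 2.4 rad and angle between jar's own z axis and vertical below 0.06 rad and distance between jar and clamp_seat below 0.015 m and linear speed of jar below 0.01 m/s); the robot touches nothing.
It fails at once if the lid is turned while the clamp is not locked (value of joint lid between 0.5 and 1.1 rad and value of joint lever below 0.34 rad).
It fails at once if the clamp's handles, or the lid or jar, are squeezed with more than 50 N per finger (100 N over both fingers) (contact force between the fingers and clamp above 100 N or contact force between the fingers and jar above 100 N).
It fails at once if the jar tips, is lifted or is pushed out of the clamp (angle between jar's own z axis and vertical above 0.15 rad or distance between jar and clamp_seat above 0.025 m).
It fails at once if a bystander is pushed by more than 20 mm (distance of any of bowl, plate, whisk, canister, spices, mill from where it was at the start of the episode above 0.02 m).
It also fails if it takes over 58 s, if anything falls off the work surface, if the arm or the gripper's body presses on something with over 40 N, if the wrist force passes 120 N, or if a joint passes its speed limit or range.

## Working session

There is one attempt and no reset: what is moved stays moved. The work goes in short steps, each a Python script; the robot and the scene stay as the last script left them, time stands still between calls to the robot, and variables do not carry over. Pictures are saved under pics/ and viewed, at most 10 in all, crops included, and the job is handed in when it is done.

```bash
mkdir -p pics; ls; python3 - <<'E'
from plant import robot
import cv2,numpy as np
ims=[]
for n in("scene","side"):
    f=robot.grab_frame(n); np.savez(f'pics/{n}0.npz',**f); cv2.imwrite(f'pics/{n}0.png',f['image'][:,:,::-1])
    print(n,f['fx'],f['cx'],f['cy'],(-f['R'].T@f['t']).round(3),f['R'].round(2).tolist())
s=robot.sense();print(s,robot.nose_length)
E
```

```text
pics
scene 392.6140434192769 262.3260670051492 201.7185621761307 [ 1.499 -0.04   1.19 ] [[0.02, 1.0, 0.01], [0.76, -0.01, -0.65], [-0.65, 0.02, -0.76]]
side 354.73477655302224 251.7089112665346 189.27696001134106 [ 0.244 -0.596  0.933] [[0.86, -0.5, 0.0], [-0.39, -0.67, -0.64], [0.32, 0.55, -0.77]]
{'t': 0.1, 'joint_pos': array([-1.13893024,  0.46936672, -0.04859147,  1.53356023,  0.02408005,
        1.14102389, -0.08232142]), 'joint_velocities': array([ 4.95433406e-06, -1.47897362e-03, -1.09372588e-03, -3.49086641e-03,
        1.46229112e-04,  1.00145705e-03, -1.96370993e-03]), 'effort': array([ 2.94697702e-05, -5.11514139e+01, -4.73621255e-02, -2.38390267e+01,
        1.07210994e-02,  4.39337062e-03, -3.31936428e-05]), 'tcp_pos': array([0.29988745, 0.60416   , 0.24136837]), 'tcp_rot': array([-3.13981968e+00,  4.58981459e-05,  2.68082246e+00]), 'wrist_force': array([ 0.8908424 ,  0.40678326, -0.68390112]), 'torque': array([-0.04320069, -0.04913439, -0.01502575]), 'gripper_force': 0.0, 'opening': 0.9957028850029123} 0.011
```

View pics/scene0.png

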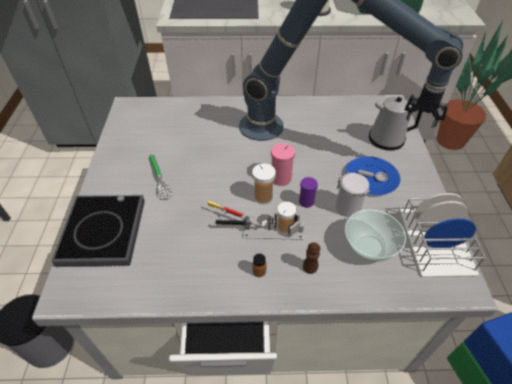

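View pics/side0.png

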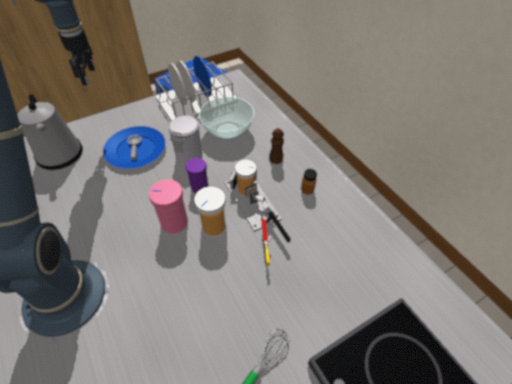

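The scene view shows four jar-like things: pink (283,163), purple (308,192), a large honey jar (263,183) and a small honey jar (287,217). The small honey jar is not pink or purple, is smaller than the other honey jar and stands in the clamp, so it is the one meant. I'll confirm that in an enlarged crop and get coarse positions.

```bash
cat > h.py <<'E'
import numpy as np,cv2
from plant import robot
def ray(f,u,v):
    d=f['R'].T@np.array([(u-f['cx'])/f['fx'],(v-f['cy'])/f['fy'],1.]); return -f['R'].T@f['t'],d
def onz(f,u,v,z):
    o,d=ray(f,u,v); return o+d*(z-o[2])/d[2]
def tri(f1,p1,f2,p2):
    A=[];b=[]
    for f,p in((f1,p1),(f2,p2)):
        o,d=ray(f,*p); d=d/np.linalg.norm(d); P=np.eye(3)-np.outer(d,d); A.append(P);b.append(P@o)
    A=np.vstack(A);b=np.hstack(b);x=np.linalg.lstsq(A,b,rcond=None)[0]
    return x,np.linalg.norm(A@x-b)
def proj(f,X):
    c=f['R']@np.asarray(X)+f['t']; return f['fx']*c[0]/c[2]+f['cx'],f['fy']*c[1]/c[2]+f['cy']
def mask(f,col):
    h,s,v=cv2.split(cv2.cvtColor(f['image'],cv2.COLOR_RGB2HSV))
    if col=='red': m=((h<8)|(h>174))&(s>150)&(v>90)
    if col=='yellow': m=(h>20)&(h<34)&(s>140)&(v>120)
    if col=='black': m=(v<55)
    if col=='white': m=(s<40)&(v>205)
    return m.astype(np.uint8)
def blobs(f,col,box,amin=10):
    m=mask(f,col);k=np.zeros_like(m);x0,y0,x1,y1=box;k[y0:y1,x0:x1]=m[y0:y1,x0:x1]
    n,l,st,c=cv2.connectedComponentsWithStats(k)
    return sorted([(int(st[i,4]),tuple(c[i].round(1)),(l==i).astype(np.uint8)) for i in range(1,n) if st[i,4]>=amin],key=lambda t:-t[0])
E
python3 - <<'E'
from h import *
a=dict(np.load('pics/scene0.npz'));b=dict(np.load('pics/side0.npz'))
B={'s':(195,190,310,245),'d':(225,155,300,270)}
P={}
for c in('red','yellow','white','black'):
    x=blobs(a,c,B['s'])[:3];y=blobs(b,c,B['d'])[:3]
    print(c,[t[:2] for t in x],[t[:2] for t in y])
    if x and y: print(tri(a,x[0][1],b,y[0][1]))
c1=cv2.resize(a['image'][150:250,195:325],None,fx=4,fy=4,interpolation=2)
c2=cv2.resize(b['image'][150:275,215:325],None,fx=3.2,fy=3.2,interpolation=2)[:400]
c2=c2[:,:280]
cv2.imwrite('pics/crop0.png',np.hstack([c1[:400],c2])[:,:,::-1])
E
```

```text
red [(49, (np.float64(232.9), np.float64(211.7)))] [(71, (np.float64(264.2), np.float64(229.4)))]
(array([ 0.56842675, -0.11597059,  0.04865022]), np.float64(0.002649275857228335))
yellow [(25, (np.float64(213.1), np.float64(204.6)))] [(49, (np.float64(266.7), np.float64(255.2)))]
(array([ 0.53047283, -0.19207526,  0.04646352]), np.float64(0.002929334621348972))
white [(201, (np.float64(286.5), np.float64(208.4)))] [(248, (np.float64(245.1), np.float64(166.9))), (65, (np.float64(255.0), np.float64(220.1))), (14, (np.float64(259.9), np.float64(196.6)))]
(array([0.61285345, 0.07757479, 0.11716596]), np.float64(0.0013635103161347077))
black [(95, (np.float64(231.3), np.float64(222.3))), (10, (np.float64(295.3), np.float64(218.0)))] [(106, (np.float64(277.5), np.float64(224.5))), (78, (np.float64(276.0), np.float64(158.1))), (31, (np.float64(234.5), np.float64(182.2)))]
(array([ 0.61420251, -0.1198775 ,  0.04423887]), np.float64(0.004377217321841906))
```

View pics/crop0.png

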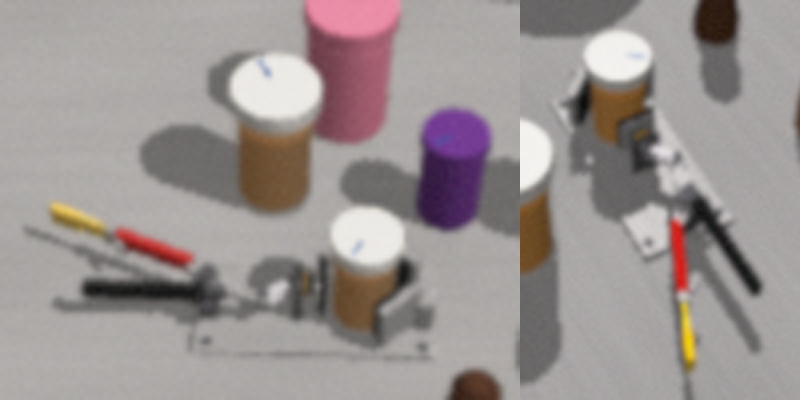

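The crop confirms it: the small honey jar, with a blue mark on its white lid, stands between the jaw and the vee. The red handle and yellow tab are on the -x side and the black handle points to -y. Next is a wrist-camera look from near, with IK checks.

```bash
python3 - <<'E'
from h import *
a=dict(np.load('pics/scene0.npz'))
for n,u,v,z in(('purple',308,182,.09),('bighoney',263,171,.13),('pink',283,150,.13),('can',354,181,.15),('mill',313,247,.14),('spice',259,258,.085)): print(n,onz(a,u,v,z).round(3))
pi=np.pi
for y in (pi/2,-pi/2):
    for P in([.6,-.13,.03],[.58,-.2,.03]):
        q=robot.inverse_kinematics(P,[pi,0,y]); print(y,P,None if q is None else np.round(q,2))
for y in np.arange(-3,3.1,.5):
    q=robot.inverse_kinematics([.613,.078,.1],[pi,0,y]); print(round(y,2),None if q is None else np.round(q,2))
robot.goto([.57,-.08,.30],[pi,0,pi/2])
f=robot.grab_frame('wrist');np.savez('pics/w1.npz',**f);cv2.imwrite('pics/w1.png',f['image'][:,:,::-1])
print((-f['R'].T@f['t']).round(3),f['R'].round(2).tolist(),f['fx'],robot.sense()['t'],robot.sense()['joint_pos'].round(2))
E
```

```text
purple [0.46  0.171 0.09 ]
bighoney [ 0.438 -0.002  0.13 ]
pink [0.32  0.081 0.13 ]
can [0.515 0.329 0.15 ]
mill [0.795 0.149 0.14 ]
spice [ 0.798 -0.024  0.085]
1.5707963267948966 [0.6, -0.13, 0.03] [-0.16  0.65  0.42  1.87 -0.39  0.7   0.49]
1.5707963267948966 [0.58, -0.2, 0.03] [-0.09  0.67  0.49  1.87 -0.46  0.72  0.67]
-1.5707963267948966 [0.6, -0.13, 0.03] [-0.56  0.95  1.1   1.89 -1.02  1.01 -2.13]
-1.5707963267948966 [0.58, -0.2, 0.03] [-0.44  0.95  1.1   1.89 -1.02  1.01 -2.01]
-3.0 [-0.22  0.53  0.04  1.81 -0.03  0.81  1.54]
-2.5 [-0.14  0.53 -0.07  1.8   0.05  0.81  1.97]
-2.0 [-0.06  0.53 -0.18  1.8   0.12  0.82  2.41]
-1.5 [ 0.56  0.87 -1.18  1.76  0.89  1.15  2.31]
-1.0 [-0.91  0.81  1.11  1.85 -0.85  1.05 -2.02]
-0.5 [-0.91  0.81  1.11  1.85 -0.85  1.05 -1.52]
0.0 [-0.61  0.59  0.58  1.83 -0.41  0.85 -1.4 ]
0.5 [-0.58  0.58  0.54  1.83 -0.39  0.84 -0.92]
1.0 [-0.56  0.57  0.51  1.83 -0.36  0.84 -0.45]
1.5 [-0.5   0.55  0.42  1.82 -0.29  0.82 -0.01]
2.0 [-0.43  0.54  0.32  1.82 -0.23  0.82  0.44]
2.5 [-0.37  0.53  0.23  1.82 -0.16  0.81  0.88]
3.0 [-0.3   0.53  0.14  1.81 -0.1   0.81  1.32]
[ 0.569 -0.003  0.431] [[1.0, 0.0, 0.0], [0.0, -0.96, 0.29], [0.0, -0.29, -0.96]] 285.74788749165634 2.7583 [-0.41  0.29  0.61  1.73 -0.17  1.18  0.24]
```

View pics/w1.png

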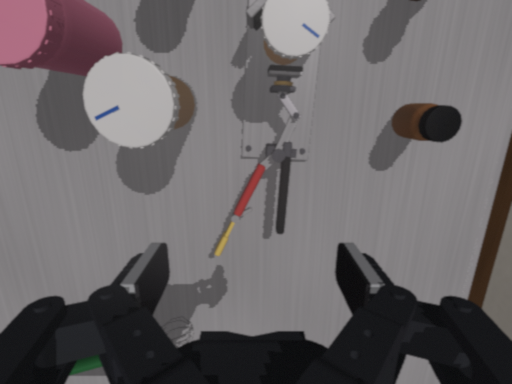

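The wrist view shows the lid (296,22), the black handle (285,157)–(281,231), the red handle (262,168)–(238,215), the yellow tab (225,238) and the foot's -y edge at row 157. Now I'll measure the clamp pose from this.

```bash
python3 - <<'E'
from h import *
a=dict(np.load('pics/scene0.npz'));w=dict(np.load('pics/w1.npz'));b=dict(np.load('pics/side0.npz'))
def pts(f,col,box,z):
    m=blobs(f,col,box)[0]; ys,xs=np.nonzero(m[2])
    P=np.array([onz(f,u,v,z)[:2] for u,v in zip(xs,ys)])
    d=cv2.fitLine(P.astype(np.float32),cv2.DIST_HUBER,0,1e-4,1e-4).ravel(); t=(P-d[2:])@d[:2]
    n=(P-d[2:])@np.array([-d[1],d[0]])
    return m[1],d[2:].round(4),d[:2].round(4),(d[2:]+t.min()*d[:2]).round(4),(d[2:]+t.max()*d[:2]).round(4),np.ptp(n).round(4)
wp={}
for c,box in(('black',(274,162,296,240)),('red',(225,150,275,225)),('yellow',(205,215,245,265))):
    r=pts(w,c,box,.052);wp[c]=r[0];print(c,*r[1:])
for c,s,d in(('black',(231.3,222.3),(277.5,224.5)),('red',(232.9,211.7),(264.2,229.4)),('yellow',(213.1,204.6),(266.7,255.2))):
    print(c,wp[c],tri(w,wp[c],a,s),tri(w,wp[c],b,d))
m=blobs(w,'white',(255,0,340,65))
c=max(cv2.findContours(m[0][2],0,1)[0],key=cv2.contourArea);print('lid contour',cv2.minEnclosingCircle(c))
for f,bx in((a,(270,195,305,235)),(b,(228,155,262,185))):
    k=blobs(f,'white',bx)[0]; print('lid',k[1],onz(f,*k[1],.1185).round(4))
# depth at lid/handles in wrist
D=w['range_z']
for n,u,v in(('lid',296,22),('black',282,190),('red',248,192),('yellow',226,237),('foot',265,145)):
    z=np.median(D[v-1:v+2,u-1:u+2]);o,d=ray(w,u,v);print(n,(o+d*z).round(4))
g=cv2.cvtColor(w['image'],cv2.COLOR_RGB2GRAY)
for v in(100,120,140):print([round(float(onz(w,u,v,.006)[0]),3) for u in np.argsort(-abs(np.diff(g[v,225:330].astype(int))))[:4]+225])
E
```

```text
black [ 0.6124 -0.1257] [0.0515 0.9987] [ 0.6096 -0.1795] [ 0.6149 -0.0764] 0.0093
red [ 0.5665 -0.1151] [0.441  0.8975] [ 0.5489 -0.1509] [ 0.5826 -0.0823] 0.008Traceback (most recent call last):
  File "<stdin>", line 11, in <module>
  File "<stdin>", line 4, in pts
IndexError: list index out of range
```

```bash
sed -i 's/m=(h>20)&(h<34)&(s>140)&(v>120)/m=(h>15)\&(h<36)\&(s>110)\&(v>110)/' h.py; python3 - <<'E'
from h import *
a=dict(np.load('pics/scene0.npz'));w=dict(np.load('pics/w1.npz'));b=dict(np.load('pics/side0.npz'))
wp={}
for c,box in(('black',(274,162,296,240)),('red',(225,150,275,225)),('yellow',(205,215,245,265))):
    m=blobs(w,c,box)[0];wp[c]=m[1]
for c,s,d in(('black',(231.3,222.3),(277.5,224.5)),('red',(232.9,211.7),(264.2,229.4)),('yellow',(213.1,204.6),(266.7,255.2))):
    print(c,wp[c],onz(w,*wp[c],.05).round(4),tri(w,wp[c],a,s),tri(w,wp[c],b,d))
m=blobs(w,'white',(255,0,340,65))
c=max(cv2.findContours(m[0][2],0,1)[0],key=cv2.contourArea);print('lid contour',cv2.minEnclosingCircle(c),cv2.boundingRect(c))
for f,bx in((a,(270,195,305,235)),(b,(228,155,262,185))):
    k=blobs(f,'white',bx)[0]; print('lid',k[1],onz(f,*k[1],.1185).round(4))
D=w['range_z']
for n,u,v in(('lid',296,22),('black',282,190),('red',248,192),('yellow',226,237),('foot',265,145)):
    z=np.median(D[v-1:v+2,u-1:u+2]);o,d=ray(w,u,v);print(n,(o+d*z).round(4))
g=cv2.cvtColor(w['image'],cv2.COLOR_RGB2GRAY)
for v in(100,120,140):print([round(float(onz(w,u,v,.006)[0]),3) for u in np.argsort(-abs(np.diff(g[v,225:330].astype(int))))[:6]+225])
E
```

```text
black (np.float64(282.3), np.float64(196.3)) [ 0.6126 -0.1257  0.05  ] (array([ 0.61405636, -0.1251305 ,  0.04308396]), np.float64(0.0038662344033341877)) (array([ 0.61032574, -0.12321695,  0.05549784]), np.float64(0.0025306874513535632))
red (np.float64(249.5), np.float64(189.2)) [ 0.5667 -0.1154  0.05  ] (array([ 0.56651403, -0.1174067 ,  0.04448306]), np.float64(0.000590663951516027)) (array([ 0.56683653, -0.11520185,  0.0508304 ]), np.float64(0.00026097203102327926))
yellow (np.float64(223.3), np.float64(239.6)) [ 0.5281 -0.1926  0.05  ] (array([ 0.52774344, -0.1952259 ,  0.0426059 ]), np.float64(0.0014977797115624236)) (array([ 0.52822264, -0.19213439,  0.05105338]), np.float64(5.144518556367537e-05))Traceback (most recent call last):
  File "<stdin>", line 9, in <module>
IndexError: list index out of range
```

```bash
python3 - <<'E'
from h import *
a=dict(np.load('pics/scene0.npz'));w=dict(np.load('pics/w1.npz'));b=dict(np.load('pics/side0.npz'))
print(w['image'][20,296],a['image'][208,287],b['image'][167,245])
def white(f,box,t):
    h,s,v=cv2.split(cv2.cvtColor(f['image'],cv2.COLOR_RGB2HSV));m=((s<45)&(v>t)).astype(np.uint8)
    x0,y0,x1,y1=box;k=np.zeros_like(m);k[y0:y1,x0:x1]=m[y0:y1,x0:x1]
    k=cv2.morphologyEx(k,3,np.ones((5,5)));c=max(cv2.findContours(k,0,1)[0],key=cv2.contourArea)
    return cv2.fitEllipse(c),cv2.boundingRect(c)
for n,f,bx,t in(('w',w,(262,0,335,62),175),('s',a,(270,195,305,235),200),('d',b,(228,155,262,185),200)):
    e,r=white(f,bx,t);print(n,np.round(e[0],1),np.round(e[1],1),r,onz(f,*e[0],.1185).round(4))
D=w['range_z']
for n,u,v in(('lid',296,22),('black',282,190),('red',248,192),('yellow',226,237),('foot',265,145)):
    z=np.median(D[v-1:v+2,u-1:u+2]);o,d=ray(w,u,v);print(n,(o+d*z).round(4))
E
```

```text
[184 181 181] [237 234 230] [243 241 238]
w [295.5  23.3] [56.9 67.8] (264, 0, 65, 54) [0.6119 0.0725 0.1185]
s [286.4 208.4] [13.2 17.8] (278, 202, 18, 14) [0.6146 0.0764 0.1185]
d [245.2 166.8] [14.7 20.1] (235, 159, 21, 16) [0.6124 0.0779 0.1185]
lid [0.6123 0.0736 0.1185]
black [ 0.6113 -0.1149  0.0553]
red [ 0.5646 -0.1178  0.0553]
yellow [ 0.5325 -0.1865  0.0541]
foot [ 0.589  -0.059   0.0134]
```

Heights check out: handle tops at 0.055 and lid top at 0.1185. The clamp yaw is about -0.052 and its origin about (0.607,-0.003). Next: lower over the handles and squeeze in steps, with the centre following so the black handle isn't loaded.

```bash
cat >> h.py <<'E'
TH=-0.0515; O=np.array([.6067,-.003])
def W(x,y,z):  # clamp mm -> world
    c,s=np.cos(TH),np.sin(TH); return [O[0]+(c*x-s*y)/1e3,O[1]+(s*x+c*y)/1e3,z]
def st():
    s=robot.sense(); print('t%.1f op%.3f gf%.1f'%(s['t'],s['opening'],s['gripper_force']),'F',s['wrist_force'].round(1),'p',s['tcp_pos'].round(4)); return s
E
python3 - <<'E'
from h import *
A=[np.pi,0,np.pi/2+TH]
robot.goto(W(-18,-135,.13),A); st()
hit=robot.move_straight(W(-18,-135,.032),vel=.08,contact_N=6); print(hit); st()
f=robot.grab_frame('wrist');cv2.imwrite('pics/w2.png',f['image'][:,:,::-1])
E
```

```text
t3.5 op1.001 gf0.0 F [0.6 0.5 0.5] p [ 0.583  -0.1366  0.1311]
False
t4.9 op0.998 gf0.0 F [-0.7 -0.5 -0.3] p [ 0.5822 -0.137   0.0325]
```

View pics/w2.png

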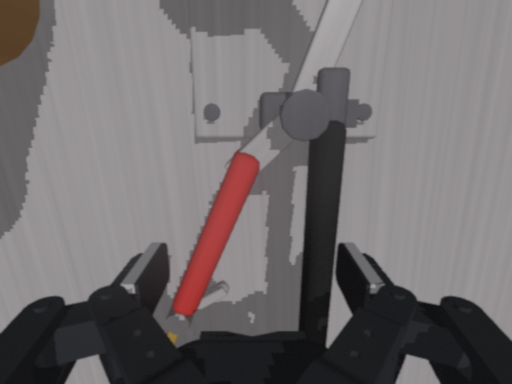

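Both fingers straddle the handles: left pad at column 165 with red at about 190, right pad at 338 with black at about 328. Squeezing now.

```bash
python3 - <<'E'
from h import *
for w in(74,68,62,56,50,45,41,38):
    robot.grip(w/85,25); robot.move_straight(W(19-w/2,-135,.030),vel=.03); s=st()
    if np.hypot(*s['wrist_force'][:2])>35: print('stop');break
E
```

```text
t5.5 op0.870 gf0.0 F [ 0.7  0.1 -0.3] p [ 0.5817 -0.1368  0.0298]
t5.9 op0.800 gf0.9 F [2.2 0.3 0.6] p [ 0.5847 -0.1369  0.0298]
t6.4 op0.730 gf1.9 F [1.7 0.7 2.4] p [ 0.5877 -0.1371  0.0299]
t6.9 op0.663 gf7.0 F [0.1 1.1 6.6] p [ 0.5906 -0.1375  0.0305]
t7.4 op0.589 gf8.8 F [-0.4 -0.3  8.9] p [ 0.5936 -0.138   0.0309]
t7.9 op0.529 gf6.0 F [-0.8  0.4  7.6] p [ 0.5961 -0.1383  0.0308]
t8.3 op0.480 gf2.2 F [ 1.8 -1.2  2.8] p [ 0.5982 -0.1382  0.03  ]
t8.8 op0.450 gf1.6 F [ 3.7 -0.7 -0.2] p [ 0.5998 -0.1379  0.0297]
```

```bash
python3 - <<'E'
from h import *
robot.move_straight(W(0,-135,.030),vel=.03); st()
robot.grip(0.36,25); st(); robot.sleep(.3); st()
robot.grip(0.75); 
robot.move_straight(W(0,-135,.20),vel=.2)
robot.goto(W(-5,-75,.30),[np.pi,0,np.pi/2])
f=robot.grab_frame('wrist');np.savez('pics/w3.npz',**f);cv2.imwrite('pics/w3.png',f['image'][:,:,::-1]);st()
E
```

```text
t9.1 op0.445 gf2.0 F [ 3.8 -0.7 -1.9] p [ 0.5997 -0.1379  0.0297]
t9.3 op0.415 gf29.3 F [ 5.8 -2.8 -2.8] p [ 0.6009 -0.1379  0.0301]
t9.6 op0.412 gf29.3 F [ 6.2 -2.7 -3. ] p [ 0.6009 -0.1379  0.0301]
t11.6 op0.754 gf0.0 F [-0.5  0.  -0.4] p [ 0.597  -0.0777  0.2985]
```

View pics/w3.png

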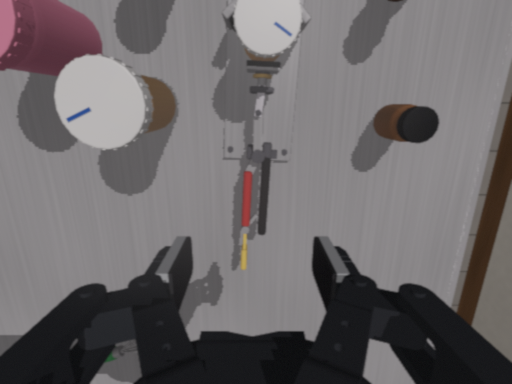

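The red handle (247,195) lies parallel to the black one (264,195), so the clamp is locked. The lid is at (268,20) with its blue mark at about (283,29). Now I'll measure the lid from a nearer wrist position plus the side camera.

```bash
cat >> h.py <<'E'
def lid(f,box,t):
    h,s,v=cv2.split(cv2.cvtColor(f['image'],cv2.COLOR_RGB2HSV));m=((s<45)&(v>t)).astype(np.uint8)
    x0,y0,x1,y1=box;k=np.zeros_like(m);k[y0:y1,x0:x1]=m[y0:y1,x0:x1]
    k=cv2.morphologyEx(k,cv2.MORPH_OPEN,np.ones((5,5)));k=cv2.morphologyEx(k,3,np.ones((9,9)));c=cv2.convexHull(max(cv2.findContours(k,0,1)[0],key=cv2.contourArea))
    return cv2.fitEllipse(c)
E
python3 - <<'E'
from h import *
robot.goto([.61,.0,.30],[np.pi,0,np.pi/2])
f=robot.grab_frame('wrist');np.savez('pics/w4.npz',**f)
b=robot.grab_frame('side');np.savez('pics/side4.npz',**b)
a=robot.grab_frame('scene');np.savez('pics/scene4.npz',**a)
u,v=map(int,proj(f,[.613,.078,.1185]));print(u,v)
D=f['range_z'];o=-f['R'].T@f['t']
vv,uu=np.mgrid[max(0,v-60):v+60,u-60:u+60]
C=np.stack([(uu-f['cx'])/f['fx'],(vv-f['cy'])/f['fy'],np.ones(uu.shape)],-1)*D[vv,uu][...,None]
X=(C-f['t'])@f['R']; k=(abs(X[...,2]-.1185)<.006).astype(np.uint8)
c=max(cv2.findContours(k,0,1)[0],key=cv2.contourArea)
P=np.array([X[p[0][1],p[0][0],:2] for p in c])*1000
print('depth lid',cv2.minEnclosingCircle(P.astype(np.float32)),np.median(X[k>0][:,2]))
e=lid(f,(u-55,max(0,v-55),u+55,v+55),165);print(np.round(e[0],1),np.round(e[1],1),onz(f,*e[0],.1185))
for g,bx in((a,(270,195,305,235)),(b,(228,155,262,185))):
    q=lid(g,bx,200);print(onz(g,*q[0],.1185))
    print(tri(f,e[0],g,q[0]))
st()
E
```

```text
256 103
depth lid ((611.287353515625, 78.85142517089844), 33.69099426269531) 0.11857163159618198
[255.6 101.1] [61.4 64.9] [0.61202889 0.08011945 0.1185    ]
[0.61509515 0.07907288 0.1185    ]
(array([0.61202485, 0.07982658, 0.11473598]), np.float64(0.0004762656480429508))
[0.61291886 0.08037383 0.1185    ]
(array([0.61231302, 0.0799543 , 0.11919425]), np.float64(0.0004676729847402199))
t12.1 op0.748 gf0.0 F [-0.3 -0.2  0.2] p [ 0.6095 -0.0021  0.2992]
```

```bash
python3 - <<'E'
from h import *
L=[.6118,.0795]
robot.goto(L+[.20],[np.pi,0,.4]); robot.grip(1.0)
print(robot.move_straight(L+[.102],vel=.08,contact_N=6)); st()
robot.grip(0.6,30); s=st()
if s['gripper_force']>20:
    for y in np.arange(.6,2.11,.25):
        robot.goto(L+[.102],[np.pi,0,float(y)]); s=st(); print(round(y,2),s['tcp_rot'][2].round(3),s['torque'].round(2))
E
```

```text
False
t14.9 op1.000 gf0.0 F [-0.9  0.4  0.2] p [0.6122 0.0795 0.1026]
t15.2 op0.761 gf33.7 F [-0.2 -2.9  4.7] p [0.6126 0.0785 0.103 ]
t15.5 op0.761 gf34.0 F [-0.  -3.6  6.4] p [0.6126 0.0787 0.1029]
0.6 0.597 [-0.73 -0.03  0.27]
t15.8 op0.761 gf34.1 F [-1.2 -3.6  7.9] p [0.6125 0.0788 0.1029]
0.85 0.844 [-0.66  0.02  0.35]
t16.1 op0.760 gf34.1 F [-1.  -3.   8.1] p [0.6124 0.0789 0.1029]
1.1 1.094 [-0.6   0.11  0.33]
t16.4 op0.757 gf34.2 F [-0.6 -3.3  8.3] p [0.6123 0.0789 0.1029]
1.35 1.344 [-0.59  0.16  0.36]
t16.7 op0.764 gf34.2 F [-1.4 -2.8  8.3] p [0.6121 0.0789 0.1029]
1.6 1.594 [-0.55  0.18  0.28]
t17.1 op0.763 gf34.3 F [-1.3 -2.7  8.7] p [0.612  0.0789 0.1029]
1.85 1.844 [-0.64  0.28  0.3 ]
t17.4 op0.761 gf34.3 F [-2.6 -2.   9.2] p [0.6119 0.0789 0.1029]
2.1 2.094 [-0.55  0.36  0.26]
```

```bash
python3 - <<'E'
from h import *
robot.sleep(.3); robot.grip(1.0); robot.move_straight([.6118,.0795,.2],vel=.2)
robot.goto([.61,.0,.30],[np.pi,0,np.pi/2])
f=robot.grab_frame('wrist');np.savez('pics/w5.npz',**f)
robot.goto(W(-12,-150,.25),[np.pi,0,np.pi/2+TH]); g=robot.grab_frame('wrist');np.savez('pics/w6.npz',**g)
for fr in(dict(np.load('pics/w4.npz')),f):
    h,s,v=cv2.split(cv2.cvtColor(fr['image'],cv2.COLOR_RGB2HSV)); m=(h>100)&(h<130)&(s>80);m[:60]=0;m[140:]=0;m[:,:215]=0;m[:,300:]=0
    ys,xs=np.nonzero(m);c=onz(fr,xs.mean(),ys.mean(),.1185);d=c[:2]-[.6118,.0795];print(len(xs),d,np.arctan2(d[1],d[0]))
for c in('yellow','red'):
    for b in blobs(g,c,(150,0,380,330))[:2]: print(c,b[0],b[1],onz(g,*b[1],.055).round(4))
print(np.round(W(-12,-218,0),4),np.round(W(-12,-135,0),4)); st()
i=np.vstack([f['image'][40:200,130:400],g['image'][60:300,130:400]]);cv2.imwrite('pics/c5.png',i[:,:,::-1])
E
```

```text
24 [ 0.01500971 -0.01056919] -0.6135099751377409
20 [0.00846434 0.01644762] 1.0955179696096637
yellow 218 (np.float64(253.4), np.float64(219.9)) [ 0.585  -0.2104  0.055 ]
red 508 (np.float64(253.5), np.float64(150.4)) [ 0.5893 -0.1252  0.055 ]
[ 0.5835 -0.2201  0.    ] [ 0.5878 -0.1372  0.    ]
t20.0 op1.004 gf0.0 F [0.1 0.  0.4] p [ 0.5875 -0.1501  0.2492]
```

View pics/c5.png

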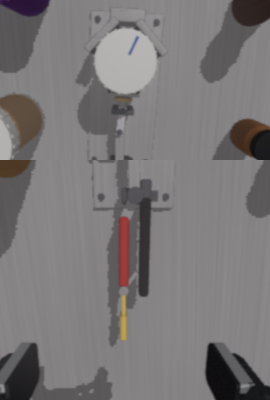

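The lid has turned 1.71 rad by its mark, and the clamp is still locked with the yellow tab at (0.585,-0.21). Now I'll push the tab to -x with closed fingers.

```bash
python3 - <<'E'
from h import *
robot.grip(0.0,20)
A=[np.pi,0,TH]
robot.goto([.612,-.218,.15],A)
print(robot.move_straight([.612,-.218,.032],vel=.1,contact_N=6)); st()
for x,y in((.600,-.218),(.590,-.217),(.580,-.216),(.570,-.214),(.560,-.211),(.550,-.208)):
    h=robot.move_straight([x,y,.032],vel=.05,contact_N=20); st()
    if h: print('contact');break
g=robot.grab_frame('wrist');np.savez('pics/w7.npz',**g);cv2.imwrite('pics/w7.png',g['image'][:,:,::-1])
E
```

```text
False
t23.2 op0.002 gf0.0 F [-0.  -0.4  0.1] p [ 0.6125 -0.2183  0.0328]
t23.6 op-0.000 gf0.3 F [ 0.8 -0.2  0.1] p [ 0.6    -0.2181  0.0324]
t24.0 op0.001 gf0.2 F [-0.6 -0.1  0.5] p [ 0.5898 -0.2168  0.0321]
t24.3 op0.001 gf0.0 F [ 0.3 -0.   1.3] p [ 0.5792 -0.216   0.0318]
t24.7 op0.002 gf0.0 F [-1.  -0.   0.4] p [ 0.5696 -0.2139  0.032 ]
t25.0 op-0.003 gf0.0 F [ 0.3  0.5 -0.2] p [ 0.5597 -0.2109  0.032 ]
t25.4 op0.003 gf0.0 F [-0.6 -0.6 -0.7] p [ 0.5497 -0.2079  0.032 ]
```

View pics/w7.png

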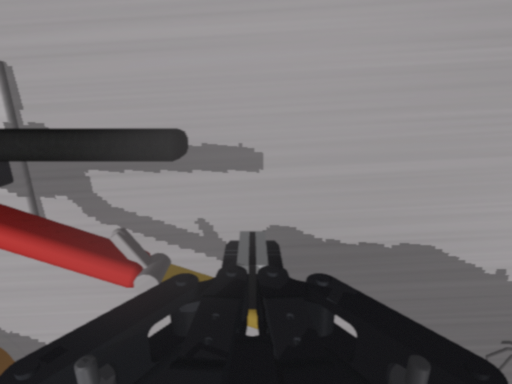

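The lock has sprung: red now stands about 0.25 rad from black, with the tab against the finger at (250,315). Keep drawing it open until it meets the stop.

```bash
python3 - <<'E'
from h import *
for x,y in((.540,-.204),(.534,-.201),(.528,-.198),(.522,-.195),(.516,-.192)):
    h=robot.move_straight([x,y,.032],vel=.04,contact_N=10); st()
    if h: print('contact');break
robot.move_straight([.56,-.215,.032],vel=.1); robot.move_straight([.56,-.215,.15],vel=.2)
robot.goto([.585,-.13,.28],[np.pi,0,np.pi/2+TH])
g=robot.grab_frame('wrist')
def line(c,box):
    m=blobs(g,c,box)[0];ys,xs=np.nonzero(m[2]);P=np.array([onz(g,u,v,.055)[:2] for u,v in zip(xs,ys)],np.float32)
    return cv2.fitLine(P,cv2.DIST_HUBER,0,1e-4,1e-4).ravel()
r=line('red',(120,60,300,300));print(r,'lever',.41-(abs(np.arctan2(r[0],r[1]))+TH))
cv2.imwrite('pics/w8.png',g['image'][:,:,::-1]);st()
E
```

```text
t25.9 op0.002 gf0.4 F [ 0.4 -0.1 -0.4] p [ 0.5399 -0.2039  0.0321]
t26.2 op0.001 gf1.1 F [ 2.5 -0.4 -0.5] p [ 0.5343 -0.2011  0.0322]
t26.5 op-0.001 gf1.7 F [ 3.2 -1.5 -0.1] p [ 0.5284 -0.1982  0.0323]
t26.8 op0.002 gf2.0 F [ 4.  -2.   0.6] p [ 0.5227 -0.1956  0.0324]
t27.0 op0.006 gf2.0 F [ 3.  -2.7 -2.9] p [ 0.5224 -0.1962  0.0333]
contact
[ 0.4431594   0.89644283  0.56791264 -0.11211728] lever 0.0023799837
t29.4 op0.001 gf0.0 F [-0.4  0.2 -0.2] p [ 0.5842 -0.1304  0.2784]
```

View pics/w8.png

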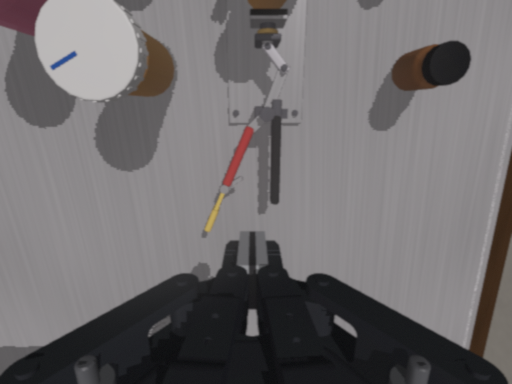

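The red handle (238,155) is fully open, with lever about 0.00, and the tab is back in line. One last numeric check of the jar, then hand in.

```bash
python3 - <<'E'
from h import *
robot.goto([.58,-.02,.33],[np.pi,0,np.pi/2])
f=robot.grab_frame('wrist');u,v=map(int,proj(f,[.612,.0795,.1185]))
e=lid(f,(u-55,max(0,v-55),u+55,v+55),165);print(onz(f,*e[0],.1185).round(4))
h,s,_=cv2.split(cv2.cvtColor(f['image'],cv2.COLOR_RGB2HSV));m=(h>100)&(h<130)&(s>80);k=np.zeros_like(m);k[v-28:v+28,u-28:u+28]=1;ys,xs=np.nonzero(m&k)
d=onz(f,xs.mean(),ys.mean(),.1185)[:2]-onz(f,*e[0],.1185)[:2];print('mark',len(xs),np.arctan2(d[1],d[0])+.6135);st()
E
```

```text
[0.6124 0.0798 0.1185]
mark 15 1.7104443856431026
t30.0 op0.002 gf0.0 F [ 0.2 -0.9 -1. ] p [ 0.5796 -0.0207  0.3293]
```

```bash
python3 -c "
from plant import robot
print(robot.close_job())"
```

```text
the job is handed in; nothing more can be done
None
```

The job is handed in at about 30 s: the clamp was squeezed and locked, the lid turned about 1.71 rad loose, the lock sprung with the yellow lever, the red handle swung fully open (lever about 0.00), and the jar left in its place; no verdict came back.

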